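# Dock the slide carrier under the stage lip and hold it home

### The job

On the microscope stage plate, turn the thumb latch clockwise about a quarter turn, so that its arm no longer bars the way. Then take the carrier with the two glass slides (not the one with the round dishes), lay it flat on the plate with its bare end towards the lip, slide that end under the lip and push against the hidden spring until it is fully home. Finish while still gripping the carrier and holding it pressed home; leave everything else on the bench where it is.

Things in the scene. Friction and masses are not known exactly. Their poses are not given: they have to be found in the camera images.
- stage: Fixed aluminium plate, 190 (x) x 124 (y) mm. Origin: centre of its underside on the bench; x is the pushing direction, towards the lip; z up. The bed (flat top) is 24 mm above the bench. Side cheeks (from x +50) form a channel 99 mm wide, centred on y = 0; low flared guides (6 mm high, x +17 to +53) lead into it. An ear on the +y side carries the latch.
- lip (a point): Middle of the lip's front edge, at its underside: x +56, y 0 of the stage, 34 mm above the bench; axes as the stage. The lip is a flat strip 116 mm wide, 5 mm thick, running on 39 mm in x; 10 mm of height under it for the carrier's 6 mm plate.
- latch (a joint): Angle (rad) of the black thumb latch: 0 bars the way, grows clockwise seen from above, stop at 1.5; starts at 0 to 0.25; clear from 1.15; stays where left (0.03 N m friction). Vertical pivot at x +45, y +74 mm of the stage. Its 50 mm arm, with a pin hanging from the end to 1.5 mm over the bed, points to the stage's -y at 0, to -x at 1.57. The carrier cannot push it open.
- latch_grip (a point): Centre of the latch's upright thumb bar, on the pivot, 58 mm above the bench. The bar is 12 mm thick (point's x), 40 mm long (point's y, in line with the arm), 34 mm high (41 to 75 mm above the bench), on a hub 20 mm across. The point turns with the latch; at joint 0 its axes are the stage's.
- pusher (a joint): Travel (m) of the sprung bar hidden under the lip: 0 out, stop at 0.010 fully pressed back. Its front face is at x +66 mm of the stage when out, so the carrier's front edge is at x +76 when fully home. It pushes back with 4.2 N at the start, 10.2 N at the end of its travel, and pushes the carrier out again if let go.
- carrier: The slide carrier, loose, about 0.16 kg, starts flat on the bench: dark steel plate 120 (x) x 92 (y) x 6 mm with two flat rectangular glass slides lying across it and an upright grip tab. Origin: centre of the underside; +x points to the bare end (no slide in its last 33 mm) that goes under the lip; z up.
- carrier_grip (a point): Centre of the carrier's grip tab, 13 mm behind the plate's centre (x = -13, y = 0), 26 mm above the underside; axes as the carrier. The tab is 12 mm thick (x), 44 mm wide (y), and stands from 6 to 46 mm above the underside: grip across its thickness, fingertips above the plate and slides (8 mm).
- carrier_nose (a point): Middle of the carrier's front edge, +60 mm in x from the plate's centre, 3 mm above the underside; axes as the carrier.
- dish_carrier_grip (a point): Centre of the grip tab of the other carrier: the same plate and tab, but with two round dishes 38 mm across, 12 mm above its underside. Leave alone.
- jar: Small white jar, 32 mm diameter, 36 mm high, origin at its foot. Leave alone.
- objective: Steel microscope objective, 34 mm diameter, 50 mm high, origin at its foot. Leave alone.
- mouse: Black computer mouse, 100 x 58 x 29 mm, origin at its underside. Leave alone.
- slide_box: White box, 85 x 80 x 32 mm, origin at its underside. Leave alone.
- driver: Screwdriver lying on the bench, origin at its underside. Leave alone.
Things that resemble listed ones, but are neither listed nor needed, are in the scene too. Leave any brown, green or purple look-alike of the stage alone.

How it is judged:
On the way, in this order (a step that is already met when the one before it is completed fails the run):
1. the latch is turned aside (value of joint latch above 1.15 rad), for 0.2 s.
2. the slide carrier is pressed home under the lip (value of joint pusher above 0.007 m and x of carrier_nose in the frame of stage above 0.07 m and y of carrier_nose in the frame of stage between -0.008 and 0.008 m and z of carrier_nose in the frame of stage between 0.024 and 0.032 m and angle between carrier_grip's own z axis and vertical below 0.06 rad and angle between the x axis of carrier_grip and the x axis of stage, either way round below 0.1 rad and contact force between the fingers and carrier above 2 N and value of joint latch above 1.15 rad), for 0.3 s.
At the end, for the whole second after the job is handed in: Latch at 1.15 rad or more; slide carrier flat (0.06 rad) on the bed, in line (0.1 rad), front edge under the lip within 8 mm of mid-channel, sprung bar pressed over 7 of its 10 mm, fingers still holding it (over 2 N), at rest; nothing else moved 30 mm (all of step 2 and linear speed of carrier below 0.02 m/s and distance of each of dish_carrier_grip, jar, objective, mouse, slide_box, driver from where it was at the start of the episode below 0.03 m); the arm keeps its last pose, push and grip.
It fails at once if a bystander is disturbed (moved over 30 mm) (distance of any of dish_carrier_grip, jar, objective, mouse, slide_box, driver from where it was at the start of the episode above 0.03 m).
It also fails if it takes over 61 s, if anything falls off the work surface, if the arm or the gripper's body presses on something with over 40 N, if the wrist force passes 120 N, or if a joint passes its speed limit or range.

### The arm

A 6-joint arm with a two-finger parallel gripper is mounted at the origin on the work surface. World frame = base frame: x ahead of the robot, y to its left, z up, the work surface at z = 0. Lengths are in m, angles in rad, forces in N, time in s.
With the tool pointing down it reaches from about 0.375 to 0.975 m from the base axis. Payload 3.8 kg.
Tool frame: the origin (TCP) lies midway between the tips of the shut fingers; the grasp point (between the pads) lies 19 mm behind it; z points along the fingers, y is the line along which they close (so a half turn about z gives the same grasp; the last joint's range is limited). The gripper opens to 85 mm and grips with 20 to 120 N. Pads are 22 mm wide; open, the fingers measure 114 mm over their backs; the gripper's body (76 mm by 85 mm) begins 54 mm behind the grasp point. The pads swing forward as they close: fully open they stand 13 mm farther back than shut.
Start: joints at [-1.365, 0.264, 1.604, -0, 1.274, -0.037], TCP at [0.162, -0.655, 0.231] pointing down, gripper open.
Joint ranges: [-2.63, 2.63], [-0.94, 2.18], [0.31, 2.57], [-1.31, 4.45], [0, 2.66], [-2.55, 2.55]. Speed limits (rad/s): [2.57, 2.57, 3.14, 3.14, 3.14, 3.14].

### API

Orientations are given as [roll, pitch, yaw] about the fixed x, y, z axes, in that order (R = Rz(yaw) Ry(pitch) Rx(roll)).
In Python, from rig import read_state, grab_frame, camera_params, robot gives the robot as it stands. The module is installed in compiled form; this text tells all that it offers.
- The arm moves only by the tool servo_tool, never from a script. Its argument "plan" is a list of rows, each an object of numbers: "rx", "ry", "rz": the turn, a rotation vector about the tool's x, y, z in units of 5 degrees (1.0 is 5 degrees); "x", "y", "z": the shift along the tool's x, y, z in mm; "gripper": the closure, from 0 (fully open) to 1 (shut). A call has 1 to 8 rows; each row is the pose to reach, as a shift and turn from the pose commanded when the call began, along the tool's axes at that moment; what a row does not reach only later rows make up. A row lasts 1/8 s, in which the tool goes at most 62.5 mm and 10.7 degrees, less where a joint would pass 70% of its speed; a pose out of reach is approached as far as the arm can. A call with a gripper value outside its range is refused whole. The fingers move at their own pace and stop on an object; the grip force is fixed at half the most. Time passes only in rows, so rows that repeat a pose let the fingers close. It gives the time, the measured TCP pose, the force, the opening and the grip force at its end, in the units of the state.
- read_state(): the state, without advancing time (a new reading comes with each control period).
- grab_frame(name): name is "side" or "top" or "wrist"; returns the picture (384x512x3 uint8, red, green, blue); there is no depth.
- camera_params(name): a dict with "mtx" (3x3 intrinsics, pixels), "rvec" (rotation vector, rad) and "tvec" (3), from world to camera coordinates, as OpenCV has them. Camera axes: x right, y down, z forward; pixel columns grow to the right and rows downward; lengths in m; the calibration is good to about 2 mm. The wrist camera is an equidistant fisheye: a pixel r from the principal point sees the ray r / f radians off the axis. A picture is of the moment at which its call begins: read the wrist's pose just before it. camera_params takes no time and is no camera call; for the wrist camera it gives the pose at the moment of the call.
- robot.hand_in(): hands the job in; it is judged then, once.
The state is a dict: "clock": time; "joint_positions": joint angles; "dq": joint speeds; "joint_torque": joint torques, N m; "tcp_pos": TCP position; "tcp_rot": TCP orientation; "wrist_force": force on the tool from outside, world axes, zero at the start; "moment": the same for the moment, N m; "opening": finger opening in m; "grasp_force": force on a finger pad.
Only numpy, scipy, OpenCV 4.12 (cv2) and the standard library are available. Lean on these libraries where they do the work, as an engineer would, in place of code of your own. Each camera call takes 0.05 s, during which the arm holds its last target. There are 200 camera calls.

## Working session

There is one attempt and no reset: what is moved stays moved. The work goes in short steps, Python scripts to look and compute and a tool call to move; the robot and the scene stay as the last step left them, time stands still between calls to the robot, and variables do not carry over. Pictures are saved under pics/ and viewed, at most 10 in all, crops included, and the job is handed in when it is done.

Besides the shell and the picture viewer there is one more tool, called as name([rows], argument=value, ...), one row to a line, values as JSON. servo_tool: Moves the arm, as the interface text tells. Its arguments: {"type":"object","properties":{"plan":{"type":"array","items":{"type":"object","properties":{"rx":{"type":"number"},"ry":{"type":"number"},"rz":{"type":"number"},"x":{"type":"number"},"y":{"type":"number"},"z":{"type":"number"},"gripper":{"type":"number"}}}}},"required":["plan"]}

```bash
mkdir -p pics
cat > h.py <<'E'
import numpy as np, cv2
from rig import read_state, grab_frame, camera_params, robot
def save(name,f):
    im=grab_frame(name); cv2.imwrite(f,im[:,:,::-1]); return im
def ray(name,p,c=None):
    c=c or camera_params(name); K=np.array(c["mtx"]); R=cv2.Rodrigues(np.array(c["rvec"],float))[0]; t=np.array(c["tvec"],float).ravel()
    d=np.array([(p[0]-K[0,2])/K[0,0],(p[1]-K[1,2])/K[1,1]])
    if name=="wrist":
        th=np.hypot(*d); v=np.array([*(d/max(th,1e-9)*np.sin(th)),np.cos(th)])
    else: v=np.array([*d,1.])
    return -R.T@t, R.T@v/np.linalg.norm(v)
def onz(name,p,z,c=None):
    o,v=ray(name,p,c); return o+v*(z-o[2])/v[2]
def proj(name,X,c=None):
    c=c or camera_params(name); K=np.array(c["mtx"]); R=cv2.Rodrigues(np.array(c["rvec"],float))[0]
    q=R@np.array(X)+np.array(c["tvec"],float).ravel()
    if name=="wrist":
        r=np.hypot(q[0],q[1]); th=np.arctan2(r,q[2]); d=q[:2]/max(r,1e-9)*th
    else: d=q[:2]/q[2]
    return K[:2,:2]@d+K[:2,2]
def tri(obs):
    A=np.zeros((3,3));b=np.zeros(3)
    for n,p,c in obs:
        o,v=ray(n,p,c);P=np.eye(3)-np.outer(v,v);A+=P;b+=P@o
    return np.linalg.solve(A,b)
E
python3 - <<'E'
from h import *
a=save("top","pics/t0.png");b=save("side","pics/s0.png")
cv2.imwrite("pics/t0b.png",cv2.resize(a[:,:,::-1],(800,600),interpolation=cv2.INTER_CUBIC))
cv2.imwrite("pics/s0b.png",cv2.resize(b[:,:,::-1],(800,600),interpolation=cv2.INTER_CUBIC))
s=read_state();print(s["tcp_pos"],s["tcp_rot"],s["clock"])
for n in("top","side"):
  c=camera_params(n);print(n,c["mtx"],ray(n,(256,192)))
E
```

```text
[ 0.16213335 -0.65452958  0.23004032] [-3.13946650e+00 -6.17867441e-05  2.42823283e-01] 0.1
top [[386.89661638   0.         252.52496701]
 [  0.         386.89661638 191.7776759 ]
 [  0.           0.           1.        ]] (array([ 0.30657525, -0.09139487,  1.30650718]), array([ 0.16014003, -0.0074796 , -0.98706597]))
side [[467.72031961   0.         258.99265852]
 [  0.         467.72031961 193.84275998]
 [  0.           0.           1.        ]] (array([1.11149336, 0.9584926 , 1.00605444]), array([-0.39607337, -0.68946942, -0.60643038]))
```

View pics/t0b.png

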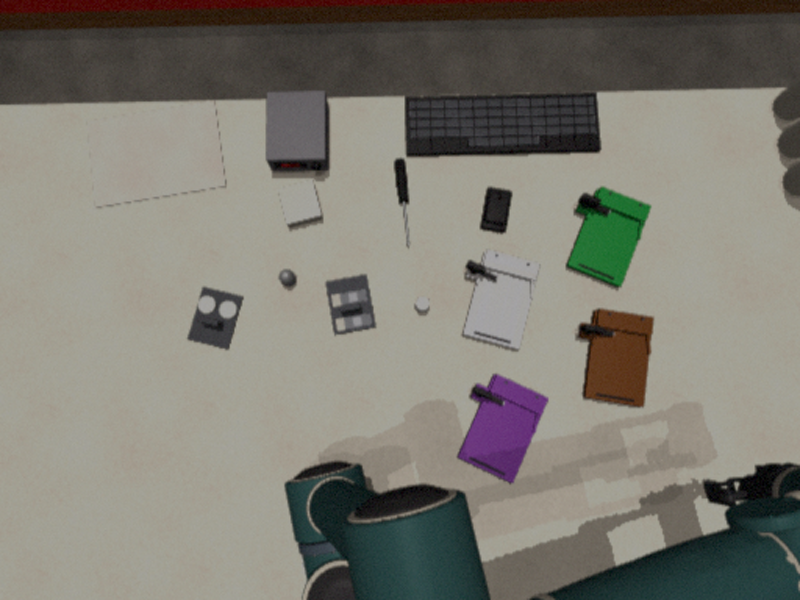

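View pics/s0b.png

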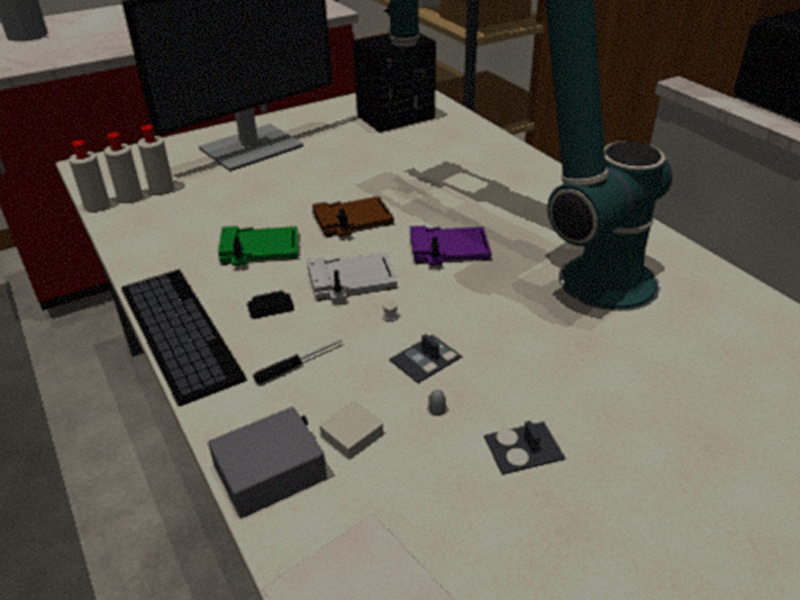

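The top view shows these candidates, by pixel in the 800x600 picture:
- **Carriers:** the slide carrier at (350,305) has rectangular glass, and the dish carrier at (215,318) has round dishes. I choose the first.
- **Stages:** white or aluminium (500,300), green (610,237), brown (618,358) and purple (503,428). I choose the white one, with its latch at about (478,269).

I'll check the choice in one close crop.

Run:
```python
from h import *
t=cv2.imread("pics/t0.png");s=cv2.imread("pics/s0.png")
f=lambda im,x,y,w,h,k:cv2.resize(im[y:y+h,x:x+w],None,fx=k,fy=k,interpolation=cv2.INTER_CUBIC)
a=f(t,200,155,60,65,6)   # carrier 360x390
b=f(t,285,152,70,75,5)   # stage 350x375
o=np.zeros((600,800,3),np.uint8);o[:390,:360]=a;o[:375,400:750]=b
o[400:600,:400]=f(s,240,205,80,40,5)  # carrier side
o[400:600,400:800]=f(s,185,155,80,40,5)
cv2.imwrite("pics/c1.png",o)
```

```text
(no output)
```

View pics/c1.png

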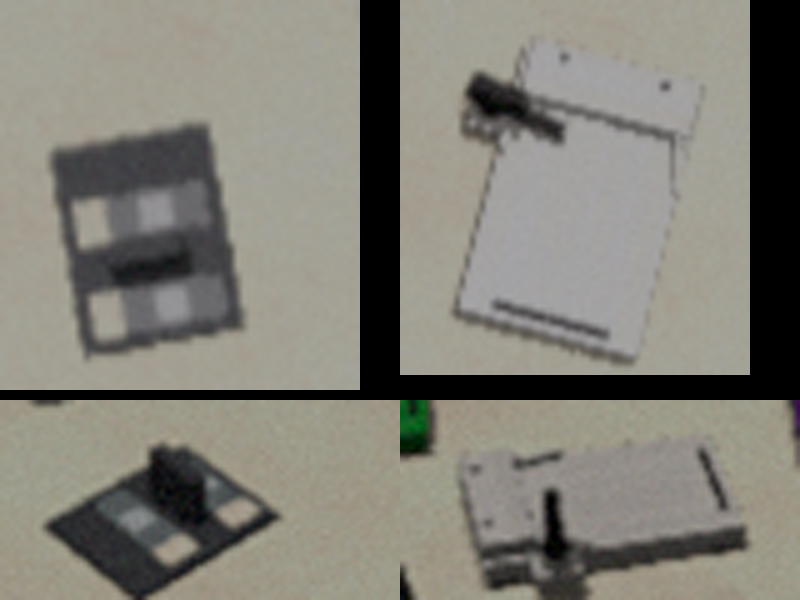

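Run:
```python
from h import *
C=lambda p:(p[0]/6+200,p[1]/6+155)
S=lambda p:((p[0]-400)/5+285,p[1]/5+152)
q=np.array([onz("top",C(p),.006) for p in((52,150),(207,125),(242,327),(87,356))])
print("car",q[:,:2].round(4).tolist(),q.mean(0).round(4)); d=(q[0]+q[1]-q[2]-q[3]);print(np.degrees(np.arctan2(d[1],d[0])),np.linalg.norm(d)/2)
print("tab top/side", tri([("top",C((150,255)),None),("side",(240+178/5,205+(460-400)/5),None)]).round(4))
b=np.array([onz("top",S(p),.024) for p in((455,313),(635,355))])
l=np.array([onz("top",S(p),.039) for p in((533,38),(705,88))])
sl=np.array([onz("top",S(p),.024) for p in((493,303),(608,334))])
ed=np.array([onz("top",S(p),.036) for p in((525,98),(674,135))])
for n,v in(("back",b),("lipfar",l),("slot",sl),("lipfront",ed)):
  e=v[0]-v[1];print(n,v[:,:2].round(4).tolist(),v.mean(0)[:2].round(4),"yaw",np.degrees(np.arctan2(-e[0],e[1])),np.linalg.norm(e))
print("bar top tri",tri([("top",S((493,92)),None),("side",(185+152/5,155+(492-400)/5),None)]).round(4), onz("top",S((493,92)),.075))
```

```text
car [[0.5625, 0.0599], [0.5752, -0.0287], [0.4587, -0.047], [0.4441, 0.0404]] [0.5102 0.0061 0.006 ]
9.136026356818936 0.11898252845901905
tab top/side [0.4945 0.0031 0.0385]
back [[0.4358, -0.2325], [0.4055, -0.3505]] [ 0.4206 -0.2915] yaw -14.406125349497406 0.12191104927430552
lipfar [[0.6187, -0.2903], [0.5819, -0.4037]] [ 0.6003 -0.347 ] yaw -17.95417361551929 0.11929904406414057
slot [[0.4419, -0.258], [0.4197, -0.3334]] [ 0.4308 -0.2957] yaw -16.409237194444035 0.078598474318271
lipfront [[0.5782, -0.2835], [0.5509, -0.3819]] [ 0.5646 -0.3327] yaw -15.526845057922927 0.10210625274902271
bar top tri [ 0.573  -0.2562  0.082 ] [ 0.57432691 -0.2570157   0.075     ]
```

```bash
cat >> h.py <<'E'
from scipy.spatial.transform import Rotation as Rn
def go(x,y,z,yawdeg,cmd=None):
    s=read_state(); R=Rn.from_euler("xyz",s["tcp_rot"]); T=Rn.from_euler("xyz",[np.pi,0,np.radians(yawdeg)])
    print("shift mm",(R.inv().apply(np.array([x,y,z])-s["tcp_pos"])*1000).round(1),"turn",(np.degrees((R.inv()*T).as_rotvec())/5).round(3),"tcp",s["tcp_pos"].round(4),s["tcp_rot"].round(4),"t",round(s["clock"],2),"F",s["wrist_force"].round(1),"j",s["joint_positions"].round(2))
E
python3 -c "
from h import *
go(.55,-.27,.23,68)"
```

```text
shift mm [ 468.9 -280.     0.7] turn [ -0.022  -0.012 -10.817] tcp [ 0.1621 -0.6545  0.23  ] [-3.1395e+00 -1.0000e-04  2.4280e-01] t 0.1 F [ 0.9 -0.1  0.2] j [-1.36  0.26  1.61 -0.    1.27 -0.04]
```

servo_tool([
  {"x": 60,"y": -36,"z": 0,"rz": -1.4},
  {"x": 117,"y": -70,"z": 0,"rz": -2.8},
  {"x": 175,"y": -105,"z": 0,"rz": -4.2},
  {"x": 234,"y": -140,"z": 0,"rz": -5.6},
  {"x": 293,"y": -175,"z": 0,"rz": -7},
  {"x": 352,"y": -210,"z": 0,"rz": -8.4},
  {"x": 410,"y": -245,"z": 0,"rz": -9.8},
  {"x": 469,"y": -280,"z": 0,"rz": -10.8},
])

```text
invalid input
```

servo_tool([
  {"z": 0},
  {"z": 0},
  {"z": 0},
])

```text
invalid input
```

Run:
```python
from h import *
import json
c=camera_params("wrist"); w=save("wrist","pics/w1.png")
json.dump({k:np.array(v).tolist() for k,v in c.items()},open("w1.json","w"))
cv2.imwrite("pics/w1b.png",cv2.resize(w[:,:,::-1],(800,600),interpolation=cv2.INTER_CUBIC))
go(.5745,-.2600,.12,68); print(ray("wrist",(256,192),c),c["mtx"])
psi=np.radians(-16.5);O=np.array([.5105,-.319,0])
for p in((45,74,75),(56,0,34),(-95,62,24),(-95,-62,24),(95,58,39),(95,-58,39)):
  X=O+Rn.from_euler("z",psi).apply(np.array(p)/1000);print(p,X.round(4),(proj("wrist",X,c)*800/512).round(1))
```

```text
shift mm [ 495.1 -283.7  110.8] turn [ -0.019  -0.011 -10.818] tcp [ 0.1622 -0.6546  0.2302] [-3.1398e+00 -1.0000e-04  2.4280e-01] t 0.15 F [-0.7  0.5 -0.1] j [-1.36  0.26  1.61  0.    1.27 -0.04]
(array([ 0.23240827, -0.63725673,  0.37219011]), array([-0.28217469, -0.06843592, -0.956919  ])) [[297.31863964   0.         255.92326216]
 [  0.         297.31863964 189.97158434]
 [  0.           0.           1.        ]]
(45, 74, 75) [ 0.5747 -0.2608  0.075 ] [ 101.7 -221. ]
(56, 0, 34) [ 0.5642 -0.3349  0.034 ] [ 175.2 -204.6]
(-95, 62, 24) [ 0.437  -0.2326  0.024 ] [ 53.8 -90. ]
(-95, -62, 24) [ 0.4018 -0.3515  0.024 ] [131.3 -70.7]
(95, 58, 39) [ 0.6181 -0.2904  0.039 ] [ 157.9 -234.9]
(95, -58, 39) [ 0.5851 -0.4016  0.039 ] [ 242.9 -227.4]
```

View pics/w1b.png

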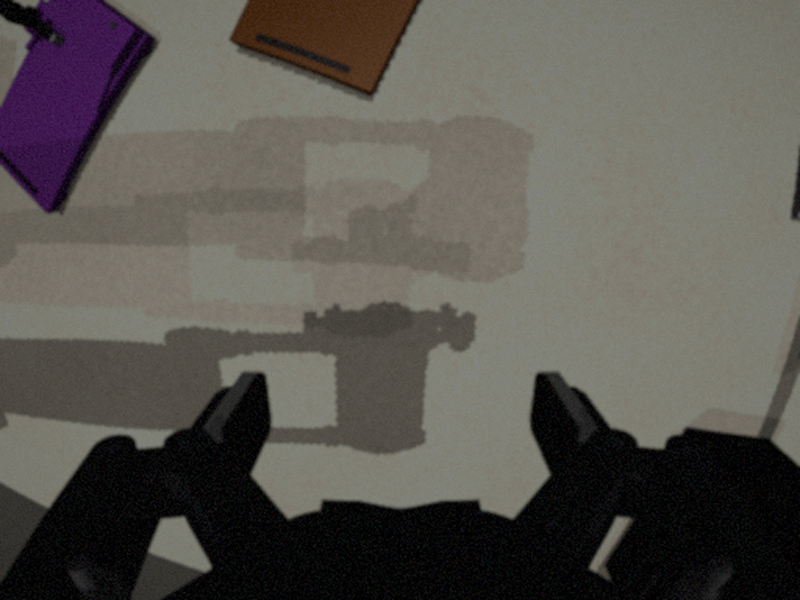

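The wrist picture was taken at the start pose because the moves were refused. It shows only the purple and brown look-alikes, at (75,90) and (330,40). I'll resend the moves with every key filled in.

servo_tool([
  {"x": 58,"y": -29,"z": 0,"rx": 0,"ry": 0,"rz": -1.4,"gripper": 0},
  {"x": 115,"y": -58,"z": 0,"rx": 0,"ry": 0,"rz": -2.8,"gripper": 0},
  {"x": 172,"y": -87,"z": 0,"rx": 0,"ry": 0,"rz": -4.2,"gripper": 0},
  {"x": 229,"y": -116,"z": 0,"rx": 0,"ry": 0,"rz": -5.6,"gripper": 0},
  {"x": 286,"y": -145,"z": 0,"rx": 0,"ry": 0,"rz": -7,"gripper": 0},
  {"x": 343,"y": -174,"z": 0,"rx": 0,"ry": 0,"rz": -8.4,"gripper": 0},
  {"x": 400,"y": -203,"z": 0,"rx": 0,"ry": 0,"rz": -9.8,"gripper": 0},
  {"x": 450,"y": -243,"z": 10,"rx": 0,"ry": 0,"rz": -10.8,"gripper": 0},
])

```text
clock: 1.15
tcp_pos: [0.5345, -0.3201, 0.2236]
tcp_rot: [3.14, 0.0, 1.188]
wrist_force: [0.1, -0.8, 0.0]
opening: 0.0854
grasp_force: 0.0
```

servo_tool([
  {"x": 0,"y": 0,"z": 0,"rx": 0,"ry": 0,"rz": 0,"gripper": 0},
  {"x": 0,"y": 0,"z": 0,"rx": 0,"ry": 0,"rz": 0,"gripper": 0},
])

```text
clock: 1.4
tcp_pos: [0.5323, -0.3209, 0.2226]
tcp_rot: [-3.141, 0.0, 1.186]
wrist_force: [-0.9, -0.4, -0.3]
opening: 0.0853
grasp_force: 0.0
```

```bash
cat > w.py <<'E'
from h import *
import json,sys
n=sys.argv[1]
c=camera_params("wrist"); w=save("wrist",f"pics/{n}.png")
json.dump({k:np.array(v).tolist() for k,v in c.items()},open(f"{n}.json","w"))
cv2.imwrite(f"pics/{n}b.png",cv2.resize(w[:,:,::-1],(800,600),interpolation=cv2.INTER_CUBIC))
E
python3 w.py w2
python3 - <<'E'
from h import *
import json
c=json.load(open("w2.json"))
go(.5745,-.2600,.12,68)
psi=np.radians(-16.5);O=np.array([.5105,-.319,0])
for p in((45,74,75),(45,94,75),(45,54,75),(56,0,39),(-95,62,24),(-95,-62,24),(95,58,39),(95,-58,39)):
  X=O+Rn.from_euler("z",psi).apply(np.array(p)/1000);print(p,X.round(4),(proj("wrist",X,c)*800/512).round(1))
E
```

```text
shift mm [ 73.2  16.3 102.8] turn [-0.006  0.005 -0.025] tcp [ 0.5319 -0.3217  0.2228] [-3.1411e+00  5.0000e-04  1.1846e+00] t 1.45 F [-0.1  0.  -0.5] j [-0.58  0.17  1.73 -0.    1.24 -0.2 ]
(45, 74, 75) [ 0.5747 -0.2608  0.075 ] [427.3 164.5]
(45, 94, 75) [ 0.5803 -0.2417  0.075 ] [424.3 132.6]
(45, 54, 75) [ 0.569 -0.28   0.075] [430.1 196.4]
(56, 0, 39) [ 0.5642 -0.3349  0.039 ] [448.4 266.2]
(-95, 62, 24) [ 0.437  -0.2326  0.024 ] [240.4 202.5]
(-95, -62, 24) [ 0.4018 -0.3515  0.024 ] [266.7 353.6]
(95, 58, 39) [ 0.6181 -0.2904  0.039 ] [496.8 181.8]
(95, -58, 39) [ 0.5851 -0.4016  0.039 ] [503.7 335.7]
```

View pics/w2b.png

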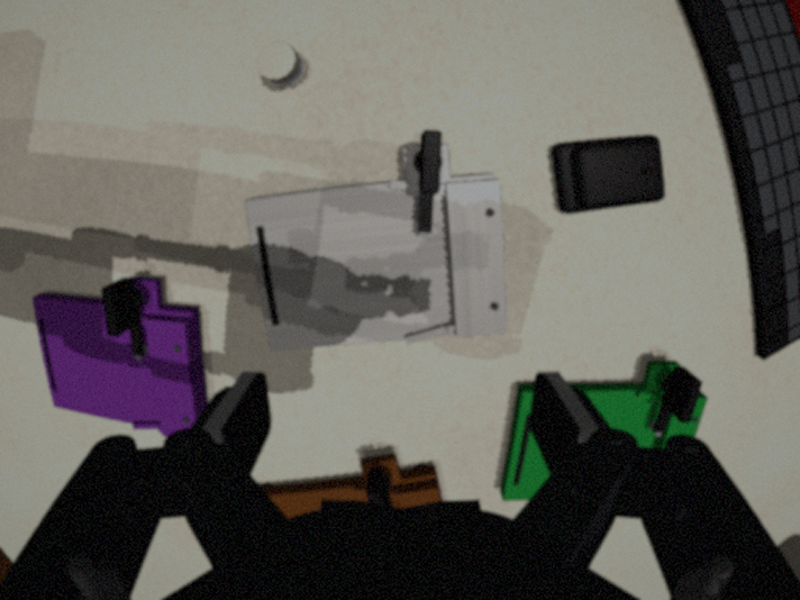

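The wrist view shows the white stage with bed back corners at (247,200) and (270,349), and lip far corners at (498,178) and (503,333). The latch bar runs from (431,132) to (428,195), and its arm ends at (425,230).

Run:
```python
from h import *
import json
from scipy.optimize import least_squares
c=json.load(open("w2.json"));k=512/800
P=lambda *p:np.array(p)*k
st=[((-95,62,24),P(247,200)),((-95,-62,24),P(270,349)),((95,58,39),P(498,178)),((95,-58,39),P(503,333))]
S=lambda p:np.array(((p[0]-400)/5+285,p[1]/5+152))
def W(v,p):return np.array([v[0],v[1],0])+Rn.from_euler("z",v[2]).apply(np.array(p)/1000)
r=lambda v:np.concatenate([proj("wrist",W(v,p),c)-q for p,q in st])
s=least_squares(r,[.51,-.319,-.288]);print("stage wrist",s.x.round(4),np.degrees(s.x[2]),s.fun.round(1))
a,b=onz("wrist",P(431,135),.075,c),onz("wrist",P(428,193),.075,c);d=a-b
print("bar",a.round(4),b.round(4),(a+b)/2,"len",np.linalg.norm(d),"yaw of bar x",np.degrees(np.arctan2(-d[0],d[1])))
print("pivot from stage",W(s.x,(45,74,75)).round(4))
print("bar tri",tri([("wrist",P(429.5,164),c),("top",S((493,92)),None),("side",(185+152/5,155+(492-400)/5),None)]).round(4))
```

```text
stage wrist [ 0.5133 -0.3174 -0.2917] -16.71322247011418 [-2.7 -0.9 -1.   0.9  1.3  0.5  2.   0. ]
bar [ 0.5836 -0.2445  0.075 ] [ 0.5685 -0.2775  0.075 ] [ 0.5760826 -0.2610221  0.075    ] len 0.036311147349887156 yaw of bar x -24.569984669839638
pivot from stage [ 0.5777 -0.2594  0.075 ]
bar tri [ 0.5738 -0.2584  0.0806]
```

```bash
python3 -c "
from h import *
go(.5765,-.2600,.047,65.5)"
```

```text
shift mm [ 74.   18.1 175.8] turn [-0.006  0.005  0.475] tcp [ 0.5319 -0.3217  0.2228] [-3.1411e+00  5.0000e-04  1.1846e+00] t 1.45 F [-0.1  0.  -0.5] j [-0.58  0.17  1.73 -0.    1.24 -0.2 ]
```

servo_tool([
  {"x": 37,"y": 9,"z": 40,"rx": 0,"ry": 0,"rz": 0.25,"gripper": 0},
  {"x": 74,"y": 18,"z": 80,"rx": 0,"ry": 0,"rz": 0.5,"gripper": 0},
  {"x": 74,"y": 18,"z": 90,"rx": 0,"ry": 0,"rz": 0.5,"gripper": 0},
  {"x": 74,"y": 18,"z": 90,"rx": 0,"ry": 0,"rz": 0.5,"gripper": 0},
])

```text
clock: 1.95
tcp_pos: [0.5757, -0.2606, 0.1323]
tcp_rot: [-3.14, 0.001, 1.14]
wrist_force: [-0.4, -0.2, 0.4]
opening: 0.0855
grasp_force: 0.0
```

```bash
python3 -c "
from h import *
go(.5765,-.2600,.047,65.5)"
```

```text
shift mm [ 0.9  0.6 85.3] turn [-0.02   0.007 -0.032] tcp [ 0.5757 -0.2606  0.1323] [-3.1398e+00  6.0000e-04  1.1404e+00] t 1.95 F [-0.4 -0.2  0.4] j [-0.46  0.26  1.8  -0.    1.09 -0.03]
```

servo_tool([
  {"x": 1,"y": 0,"z": 45,"rx": 0,"ry": 0,"rz": 0,"gripper": 0},
  {"x": 1,"y": 0,"z": 75,"rx": 0,"ry": 0,"rz": 0,"gripper": 0},
  {"x": 1,"y": 0,"z": 84,"rx": 0,"ry": 0,"rz": 0,"gripper": 0},
  {"x": 1,"y": 0,"z": 84,"rx": 0,"ry": 0,"rz": 0,"gripper": 0.5},
  {"x": 1,"y": 0,"z": 84,"rx": 0,"ry": 0,"rz": 0,"gripper": 1},
  {"x": 1,"y": 0,"z": 84,"rx": 0,"ry": 0,"rz": 0,"gripper": 1},
  {"x": 1,"y": 0,"z": 84,"rx": 0,"ry": 0,"rz": 0,"gripper": 1},
  {"x": 1,"y": 0,"z": 84,"rx": 0,"ry": 0,"rz": 0,"gripper": 1},
])

```text
clock: 2.95
tcp_pos: [0.5779, -0.2586, 0.0502]
tcp_rot: [3.141, 0.0, 1.142]
wrist_force: [-2.8, -0.2, 5.7]
opening: 0.0109
grasp_force: 59.8
```

servo_tool([
  {"x": 1,"y": -1,"z": 0,"rx": 0,"ry": 0,"rz": 1.5,"gripper": 1},
  {"x": 1,"y": -1,"z": 0,"rx": 0,"ry": 0,"rz": 3.3,"gripper": 1},
  {"x": 1,"y": -1,"z": 0,"rx": 0,"ry": 0,"rz": 5.1,"gripper": 1},
  {"x": 1,"y": -1,"z": 0,"rx": 0,"ry": 0,"rz": 6.9,"gripper": 1},
  {"x": 1,"y": -1,"z": 0,"rx": 0,"ry": 0,"rz": 8.7,"gripper": 1},
  {"x": 1,"y": -1,"z": 0,"rx": 0,"ry": 0,"rz": 10.5,"gripper": 1},
  {"x": 1,"y": -1,"z": 0,"rx": 0,"ry": 0,"rz": 12.3,"gripper": 1},
  {"x": 1,"y": -1,"z": 0,"rx": 0,"ry": 0,"rz": 14,"gripper": 1},
])

```text
clock: 3.95
tcp_pos: [0.5784, -0.2595, 0.0502]
tcp_rot: [3.138, -0.004, -0.084]
wrist_force: [0.1, -4.9, 1.5]
opening: 0.0113
grasp_force: 59.3
```

servo_tool([
  {"x": 0,"y": 0,"z": 0,"rx": 0,"ry": 0,"rz": 0,"gripper": 1},
  {"x": 0,"y": 0,"z": 0,"rx": 0,"ry": 0,"rz": 0,"gripper": 1},
  {"x": 0,"y": 0,"z": 0,"rx": 0,"ry": 0,"rz": 0,"gripper": 1},
])

```text
clock: 4.32
tcp_pos: [0.5784, -0.2595, 0.0502]
tcp_rot: [3.138, -0.004, -0.08]
wrist_force: [1.4, -6.2, 1.1]
opening: 0.0107
grasp_force: 59.3
```

```bash
python3 -c "
from h import *
s=read_state();go(.5765,-.2600,.047,-4.5);print(s['moment'])"
```

```text
shift mm [-1.8  0.6  3.2] turn [ 0.044 -0.042 -0.012] tcp [ 0.5784 -0.2595  0.0502] [ 3.1377 -0.0037 -0.0796] t 4.33 F [ 1.4 -6.2  1.1] j [-0.46  0.35  1.85 -0.    0.94  1.19]
[-0.92142487 -0.0573454  -0.03643624]
```

servo_tool([
  {"x": 0,"y": 0,"z": 0,"rx": 0,"ry": 0,"rz": 0,"gripper": 0},
  {"x": 0,"y": 0,"z": 0,"rx": 0,"ry": 0,"rz": 0,"gripper": 0},
  {"x": 0,"y": 0,"z": 0,"rx": 0,"ry": 0,"rz": 0,"gripper": 0},
  {"x": 0,"y": 0,"z": 0,"rx": 0,"ry": 0,"rz": 0,"gripper": 0},
  {"x": 0,"y": 0,"z": -30,"rx": 0,"ry": 0,"rz": 0,"gripper": 0},
  {"x": 0,"y": 0,"z": -80,"rx": 0,"ry": 0,"rz": 0,"gripper": 0},
  {"x": 0,"y": 0,"z": -130,"rx": 0,"ry": 0,"rz": 0,"gripper": 0},
  {"x": 0,"y": 0,"z": -150,"rx": 0,"ry": 0,"rz": 0,"gripper": 0},
])

```text
clock: 5.32
tcp_pos: [0.5788, -0.2579, 0.2032]
tcp_rot: [3.139, -0.006, -0.08]
wrist_force: [0.4, -0.8, -0.0]
opening: 0.0854
grasp_force: 0.0
```

```bash
python3 -c "
from h import *
go(.505,-.06,.2,99)"
```

```text
shift mm [ -89.4 -191.4    2.3] turn [  0.078  -0.024 -20.716] tcp [ 0.5788 -0.2579  0.2032] [ 3.1394 -0.0058 -0.0799] t 5.33 F [ 0.4 -0.8 -0. ] j [-0.46  0.2   1.73  0.    1.2   1.19]
```

servo_tool([
  {"x": -15,"y": -32,"z": 0,"rx": 0,"ry": 0,"rz": -2.1,"gripper": 0},
  {"x": -30,"y": -64,"z": 0,"rx": 0,"ry": 0,"rz": -4.2,"gripper": 0},
  {"x": -45,"y": -96,"z": 0,"rx": 0,"ry": 0,"rz": -6.3,"gripper": 0},
  {"x": -60,"y": -128,"z": 0,"rx": 0,"ry": 0,"rz": -8.4,"gripper": 0},
  {"x": -75,"y": -160,"z": 0,"rx": 0,"ry": 0,"rz": -10.5,"gripper": 0},
  {"x": -89,"y": -191,"z": 0,"rx": 0.04,"ry": 0,"rz": -12.6,"gripper": 0},
  {"x": -89,"y": -191,"z": 0,"rx": 0.06,"ry": 0,"rz": -14.7,"gripper": 0},
  {"x": -89,"y": -191,"z": 0,"rx": 0.08,"ry": 0,"rz": -16.8,"gripper": 0},
])

```text
clock: 6.32
tcp_pos: [0.5025, -0.0588, 0.1978]
tcp_rot: [-3.135, -0.004, 1.393]
wrist_force: [0.1, 0.4, -0.2]
opening: 0.0855
grasp_force: 0.0
```

servo_tool([
  {"x": 0,"y": 0,"z": 0,"rx": 0,"ry": 0,"rz": -2,"gripper": 0},
  {"x": 0,"y": 0,"z": 0,"rx": 0,"ry": 0,"rz": -3.9,"gripper": 0},
  {"x": 0,"y": 0,"z": 0,"rx": 0,"ry": 0,"rz": -3.9,"gripper": 0},
  {"x": 0,"y": 0,"z": 0,"rx": 0,"ry": 0,"rz": -3.9,"gripper": 0},
])

```text
clock: 6.82
tcp_pos: [0.5031, -0.0595, 0.1984]
tcp_rot: [-3.137, -0.006, 1.724]
wrist_force: [-0.4, 0.3, -0.3]
opening: 0.0855
grasp_force: 0.0
```

```bash
python3 w.py w3
python3 - <<'E'
from h import *
import json
c=json.load(open("w3.json"))
go(.4974,.004,.12,99)
for p in((60,46,6),(60,-46,6),(-60,-46,6),(-60,46,6),(-13,22,46),(-13,-22,46)):
  X=np.array([.5102,.0061,0])+Rn.from_euler("z",9.1,degrees=True).apply(np.array(p)/1000);print(p,(proj("wrist",X,c)*800/512).round(1))
E
```

```text
shift mm [63.2  4.3 78.9] turn [-0.044 -0.068 -0.043] tcp [ 0.5032 -0.0596  0.1985] [-3.1377 -0.0059  1.7241] t 6.88 F [ 0.2 -0.1  0.7] j [-0.17 -0.03  1.99  0.    1.18 -0.33]
(60, 46, 6) [507.7 115.9]
(60, -46, 6) [505.2 240.5]
(-60, -46, 6) [342.5 240.5]
(-60, 46, 6) [340.1 114.6]
(-13, 22, 46) [407.  143.6]
(-13, -22, 46) [407.2 212.7]
```

View pics/w3b.png

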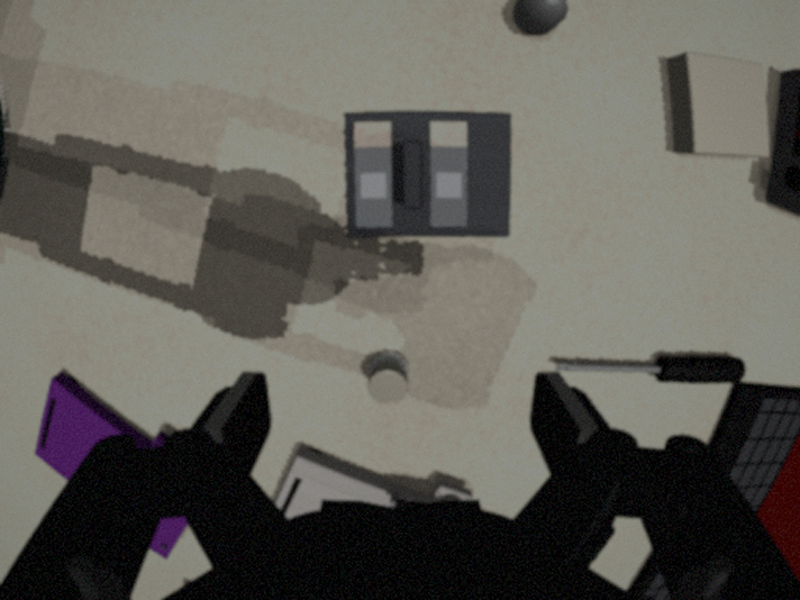

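The slide carrier's corners are at (346,113), (510,113), (510,236) and (347,236), with the tab at about (411,174). The jar stands at (387,380), which is about 65 mm from the carrier.

Run:
```python
from h import *
import json
from scipy.optimize import least_squares
c=json.load(open("w3.json"));k=.64
st=[((60,46,6),(510,113)),((60,-46,6),(510,236)),((-60,-46,6),(347,236)),((-60,46,6),(346,113))]
W=lambda v,p:np.array([v[0],v[1],0])+Rn.from_euler("z",v[2]).apply(np.array(p)/1000)
s=least_squares(lambda v:np.concatenate([proj("wrist",W(v,p),c)-np.array(q)*k for p,q in st]),[.51,.006,.16])
print(s.x,np.degrees(s.x[2]),s.fun.round(1)); g=W(s.x,(-13,0,46));print("grip",g,proj("wrist",g,c)/k)
print("tab height",tri([("wrist",np.array((411,174))*k,c),("top",(200+150/6,155+255/6),None)]))
yd=np.degrees(s.x[2])+90
go(g[0],g[1],.1,yd);go(g[0],g[1],.016,yd)
```

```text
[0.5129982  0.00908938 0.16437678] 9.418095533446246 [ 1.1 -0.5 -0.   0.5  0.1  1.  -1.1 -1. ]
grip [0.50017343 0.00696209 0.046     ] [412.26167985 174.39680927]
tab height [0.50086755 0.00563638 0.00176666]
shift mm [65.6  7.6 98.9] turn [-0.044 -0.068 -0.126] tcp [ 0.5032 -0.0596  0.1985] [-3.1377 -0.0059  1.7241] t 6.88 F [ 0.2 -0.1  0.7] j [-0.17 -0.03  1.99  0.    1.18 -0.33]
shift mm [ 65.1   7.9 182.9] turn [-0.044 -0.068 -0.126] tcp [ 0.5032 -0.0596  0.1985] [-3.1377 -0.0059  1.7241] t 6.88 F [ 0.2 -0.1  0.7] j [-0.17 -0.03  1.99  0.    1.18 -0.33]
```

servo_tool([
  {"x": 33,"y": 4,"z": 50,"rx": 0,"ry": 0,"rz": -0.1,"gripper": 0},
  {"x": 65,"y": 8,"z": 99,"rx": -0.04,"ry": -0.07,"rz": -0.13,"gripper": 0},
  {"x": 65,"y": 8,"z": 120,"rx": -0.04,"ry": -0.07,"rz": -0.13,"gripper": 0},
  {"x": 65,"y": 8,"z": 130,"rx": -0.04,"ry": -0.07,"rz": -0.13,"gripper": 0},
  {"x": 65,"y": 8,"z": 130,"rx": -0.04,"ry": -0.07,"rz": -0.13,"gripper": 0},
])

```text
clock: 7.5
tcp_pos: [0.5007, 0.0063, 0.0692]
tcp_rot: [-3.141, 0.0, 1.737]
wrist_force: [0.4, 0.8, 0.8]
opening: 0.0854
grasp_force: 0.0
```

```bash
python3 -c "
from h import *
go(.5002,.0070,.016,99.4)"
```

```text
shift mm [ 0.8 -0.4 53.2] turn [-0.003  0.005  0.021] tcp [0.5007 0.0063 0.0692] [-3.1414e+00  4.0000e-04  1.7367e+00] t 7.5 F [0.4 0.8 0.8] j [-0.04  0.1   2.12 -0.    0.92 -0.2 ]
```

servo_tool([
  {"x": 0.5,"y": 0,"z": 30,"rx": 0,"ry": 0,"rz": 0,"gripper": 0},
  {"x": 0.5,"y": 0,"z": 50,"rx": 0,"ry": 0,"rz": 0,"gripper": 0},
  {"x": 0.5,"y": 0,"z": 53,"rx": 0,"ry": 0,"rz": 0,"gripper": 0},
  {"x": 0.5,"y": 0,"z": 53,"rx": 0,"ry": 0,"rz": 0,"gripper": 0.5},
  {"x": 0.5,"y": 0,"z": 53,"rx": 0,"ry": 0,"rz": 0,"gripper": 1},
  {"x": 0.5,"y": 0,"z": 53,"rx": 0,"ry": 0,"rz": 0,"gripper": 1},
  {"x": 0.5,"y": 0,"z": 53,"rx": 0,"ry": 0,"rz": 0,"gripper": 1},
  {"x": 0.5,"y": 0,"z": 53,"rx": 0,"ry": 0,"rz": 0,"gripper": 1},
])

```text
clock: 8.5
tcp_pos: [0.5013, 0.0069, 0.017]
tcp_rot: [3.14, 0.001, 1.738]
wrist_force: [-0.2, -0.4, 4.8]
opening: 0.0112
grasp_force: 60.0
```

```bash
python3 -c "
from h import *
go(.5002,.0070,.1,99.4)"
```

```text
shift mm [  0.2  -1.  -83. ] turn [0.018 0.008 0.033] tcp [0.5013 0.0069 0.017 ] [3.1400e+00 7.0000e-04 1.7377e+00] t 8.5 F [-0.2 -0.4  4.8] j [-0.04  0.18  2.15 -0.    0.81 -0.2 ]
```

servo_tool([
  {"x": 0,"y": 0,"z": -20,"rx": 0,"ry": 0,"rz": 0,"gripper": 1},
  {"x": 0,"y": 0,"z": -60,"rx": 0,"ry": 0,"rz": 0,"gripper": 1},
  {"x": 0,"y": 0,"z": -100,"rx": 0,"ry": 0,"rz": 0,"gripper": 1},
  {"x": 0,"y": 0,"z": -110,"rx": 0,"ry": 0,"rz": 0,"gripper": 1},
  {"x": 0,"y": 0,"z": -110,"rx": 0,"ry": 0,"rz": 0,"gripper": 1},
])

```text
clock: 9.12
tcp_pos: [0.5007, 0.007, 0.1262]
tcp_rot: [3.141, 0.001, 1.738]
wrist_force: [-0.5, 0.5, -2.0]
opening: 0.0111
grasp_force: 59.3
```

```bash
cat >> h.py <<'E'
SX=[.5133,-.3174,-.2917]
def gst(x,y,z):
    c,s=np.cos(SX[2]),np.sin(SX[2]);go(SX[0]+c*x-s*y,SX[1]+s*x+c*y,z,np.degrees(SX[2])+90)
E
python3 -c "
from h import *
gst(-.063,0,.12)"
```

```text
shift mm [-294.1  -97.9    6.3] turn [1.200e-02 4.000e-03 5.255e+00] tcp [0.5007 0.007  0.1262] [3.1407e+00 6.0000e-04 1.7377e+00] t 9.12 F [-0.5  0.5 -2. ] j [-0.04  0.03  2.08 -0.    1.04 -0.2 ]
```

servo_tool([
  {"x": -40,"y": -13,"z": 0,"rx": 0,"ry": 0,"rz": 0.7,"gripper": 1},
  {"x": -90,"y": -30,"z": 0,"rx": 0,"ry": 0,"rz": 1.6,"gripper": 1},
  {"x": -140,"y": -47,"z": 0,"rx": 0,"ry": 0,"rz": 2.5,"gripper": 1},
  {"x": -190,"y": -63,"z": 0,"rx": 0,"ry": 0,"rz": 3.4,"gripper": 1},
  {"x": -240,"y": -80,"z": 0,"rx": 0,"ry": 0,"rz": 4.3,"gripper": 1},
  {"x": -280,"y": -93,"z": 0,"rx": 0,"ry": 0,"rz": 5,"gripper": 1},
  {"x": -294,"y": -98,"z": 6,"rx": 0,"ry": 0,"rz": 5.25,"gripper": 1},
  {"x": -294,"y": -98,"z": 6,"rx": 0,"ry": 0,"rz": 5.25,"gripper": 1},
])

```text
clock: 10.12
tcp_pos: [0.4512, -0.2984, 0.1178]
tcp_rot: [-3.138, -0.002, 1.278]
wrist_force: [-0.5, 0.1, -1.6]
opening: 0.0111
grasp_force: 59.2
```

servo_tool([
  {"x": 0,"y": 0,"z": 30,"rx": 0,"ry": 0,"rz": 0,"gripper": 1},
  {"x": 0,"y": 0,"z": 50,"rx": 0,"ry": 0,"rz": 0,"gripper": 1},
  {"x": 0,"y": 0,"z": 60,"rx": 0,"ry": 0,"rz": 0,"gripper": 1},
  {"x": 0,"y": 0,"z": 60,"rx": 0,"ry": 0,"rz": 0,"gripper": 1},
  {"x": 0,"y": 0,"z": 60,"rx": 0,"ry": 0,"rz": 0,"gripper": 1},
])

```text
clock: 10.75
tcp_pos: [0.4537, -0.2991, 0.0612]
tcp_rot: [3.14, 0.001, 1.28]
wrist_force: [-0.2, 0.1, -0.3]
opening: 0.0114
grasp_force: 59.3
```

Run:
```python
from h import *
gst(-.063,0,.041)
t=save("top","pics/t1.png");s=save("side","pics/s1.png");w=grab_frame("wrist")
f=lambda im,x,y,ww,h,k:cv2.resize(im[y:y+h,x:x+ww,::-1],None,fx=k,fy=k,interpolation=cv2.INTER_CUBIC)
o=np.zeros((600,800,3),np.uint8)
o[:300,:400]=f(t,270,150,100,75,4);o[:300,400:]=f(s,180,140,100,75,4);o[300:,:400]=cv2.resize(w[:,:,::-1],(400,300))
cv2.imwrite("pics/c2.png",o)
```

```text
shift mm [-0.3 -0.7 20.2] turn [0.022 0.006 0.014] tcp [ 0.4537 -0.2991  0.0612] [3.1397e+00 6.0000e-04 1.2803e+00] t 10.75 F [-0.2  0.1 -0.3] j [-0.63  0.18  2.04  0.    0.91 -0.34]
```

View pics/c2.png

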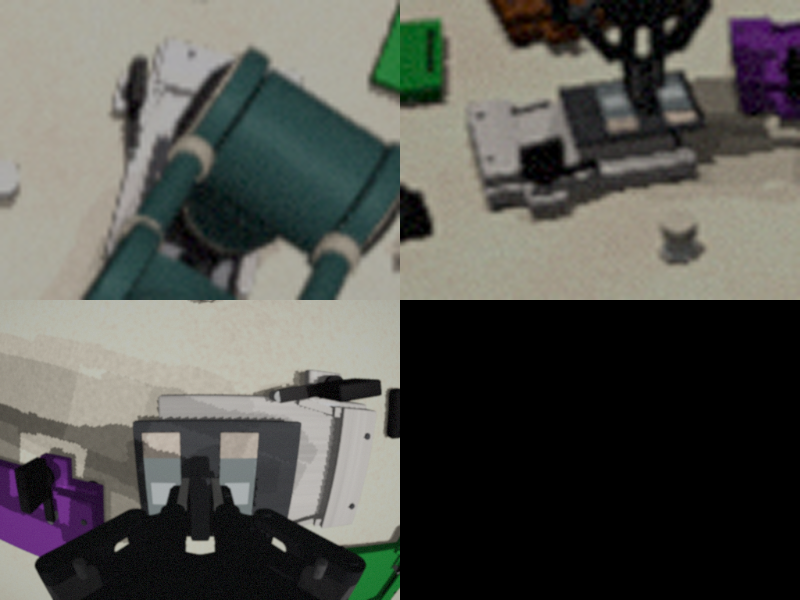

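The latch is clear, with its arm along the +y side. The carrier hangs over the bed with its bare end towards the lip: its front +y corner is at wrist panel (300,122) and its rear one at (134,122). The lip far corners are at (375,108) and (355,225). I'll check the lateral offset next.

Run:
```python
from h import *
c=camera_params("wrist");k=512/400
a,b=[onz("wrist",np.array(p)*k,.050,c) for p in((300,122.5),(134,122))]
R=Rn.from_euler("z",-SX[2])
for n,p in(("front+y",a),("rear+y",b)):print(n,(R.apply(p-[SX[0],SX[1],0])*1000).round(1))
for m in((95,58,39),(95,-58,39),(56,50,39),(-95,62,24),(-50,62,24)):
  X=np.array([SX[0],SX[1],0])+Rn.from_euler("z",SX[2]).apply(np.array(m)/1000);print(m,(proj("wrist",X,c)/k).round(1))
```

```text
front+y [ 9.4 46.2 50. ]
rear+y [-107.4   45.7   50. ]
(95, 58, 39) [377.3 111.2]
(95, -58, 39) [352.  224.3]
(56, 50, 39) [343.8 117.6]
(-95, 62, 24) [157.5  95.3]
(-50, 62, 24) [215.6  94.9]
```

servo_tool([
  {"x": 1,"y": 0,"z": 12,"rx": 0,"ry": 0,"rz": 0,"gripper": 1},
  {"x": 1,"y": 0,"z": 17,"rx": 0,"ry": 0,"rz": 0,"gripper": 1},
  {"x": 1,"y": 0,"z": 20,"rx": 0,"ry": 0,"rz": 0,"gripper": 1},
  {"x": 1,"y": 0,"z": 20,"rx": 0,"ry": 0,"rz": 0,"gripper": 1},
  {"x": 1,"y": 0,"z": 20,"rx": 0,"ry": 0,"rz": 0,"gripper": 1},
])

```text
clock: 11.52
tcp_pos: [0.4528, -0.298, 0.041]
tcp_rot: [-3.141, -0.0, 1.28]
wrist_force: [-3.8, 2.8, 5.7]
opening: 0.0111
grasp_force: 60.3
```

servo_tool([
  {"x": 0,"y": 6,"z": 0,"rx": 0,"ry": 0,"rz": 0,"gripper": 1},
  {"x": 0,"y": 12,"z": 0,"rx": 0,"ry": 0,"rz": 0,"gripper": 1},
  {"x": 0,"y": 18,"z": 0,"rx": 0,"ry": 0,"rz": 0,"gripper": 1},
  {"x": 0,"y": 24,"z": 0,"rx": 0,"ry": 0,"rz": 0,"gripper": 1},
  {"x": 0,"y": 30,"z": 0,"rx": 0,"ry": 0,"rz": 0,"gripper": 1},
  {"x": 0,"y": 36,"z": 0,"rx": 0,"ry": 0,"rz": 0,"gripper": 1},
  {"x": 0,"y": 41,"z": 0,"rx": 0,"ry": 0,"rz": 0,"gripper": 1},
  {"x": 0,"y": 41,"z": 0,"rx": 0,"ry": 0,"rz": 0,"gripper": 1},
])

```text
clock: 12.52
tcp_pos: [0.4931, -0.3105, 0.041]
tcp_rot: [3.14, 0.001, 1.279]
wrist_force: [-0.1, -0.9, 3.9]
opening: 0.011
grasp_force: 59.9
```

```bash
python3 -c "
from h import *
gst(-.022,0,.041);gst(.003,0,.041)
F=Rn.from_euler('z',-SX[2]).apply(read_state()['wrist_force']);print('F stage',F)"
```

```text
shift mm [-0.8 -0.7  0. ] turn [0.018 0.006 0.004] tcp [ 0.4931 -0.3105  0.041 ] [3.1400e+00 6.0000e-04 1.2795e+00] t 12.53 F [-0.1 -0.9  3.9] j [-0.6   0.28  1.97 -0.    0.89 -0.31]
shift mm [-0.8 24.3  0. ] turn [0.018 0.006 0.004] tcp [ 0.4931 -0.3105  0.041 ] [3.1400e+00 6.0000e-04 1.2795e+00] t 12.53 F [-0.1 -0.9  3.9] j [-0.6   0.28  1.97 -0.    0.89 -0.31]
F stage [ 0.15557052 -0.92408776  3.9202654 ]
```

Free so far, and the side forces are small. I'll push on towards home, slowly.

servo_tool([
  {"x": 0,"y": 4,"z": 0,"rx": 0,"ry": 0,"rz": 0,"gripper": 1},
  {"x": 0,"y": 8,"z": 0,"rx": 0,"ry": 0,"rz": 0,"gripper": 1},
  {"x": 0,"y": 12,"z": 0,"rx": 0,"ry": 0,"rz": 0,"gripper": 1},
  {"x": 0,"y": 15,"z": 0,"rx": 0,"ry": 0,"rz": 0,"gripper": 1},
  {"x": 0,"y": 18,"z": 0,"rx": 0,"ry": 0,"rz": 0,"gripper": 1},
  {"x": 0,"y": 18,"z": 0,"rx": 0,"ry": 0,"rz": 0,"gripper": 1},
])

```text
clock: 13.28
tcp_pos: [0.5073, -0.3147, 0.041]
tcp_rot: [-3.137, -0.0, 1.28]
wrist_force: [-10.2, 2.6, 12.5]
opening: 0.0112
grasp_force: 61.1
```

```bash
python3 -c "
from h import *
gst(.003,0,.041)
F=Rn.from_euler('z',-SX[2]).apply(read_state()['wrist_force']);print('F stage',F)"
```

```text
shift mm [-0.9  9.5 -0.1] turn [-0.052 -0.001  0.008] tcp [ 0.5073 -0.3147  0.041 ] [-3.1371e+00 -1.0000e-04  1.2798e+00] t 13.28 F [-10.2   2.6  12.5] j [-0.6   0.31  1.93 -0.    0.91 -0.3 ]
F stage [-10.51304941  -0.40710007  12.45489349]
```

servo_tool([
  {"x": 0,"y": 2,"z": 0,"rx": 0,"ry": 0,"rz": 0,"gripper": 1},
  {"x": 0,"y": 4,"z": 0,"rx": 0,"ry": 0,"rz": 0,"gripper": 1},
  {"x": 0,"y": 4,"z": 0,"rx": 0,"ry": 0,"rz": 0,"gripper": 1},
])

```text
clock: 13.65
tcp_pos: [0.5102, -0.3155, 0.041]
tcp_rot: [-3.135, -0.0, 1.28]
wrist_force: [-14.0, 4.0, 15.3]
opening: 0.0112
grasp_force: 61.5
```

servo_tool([
  {"x": 0,"y": 2,"z": 0,"rx": 0,"ry": 0,"rz": 0,"gripper": 1},
  {"x": 0,"y": 4,"z": 0,"rx": 0,"ry": 0,"rz": 0,"gripper": 1},
  {"x": 0,"y": 4,"z": 0,"rx": 0,"ry": 0,"rz": 0,"gripper": 1},
])

```text
clock: 14.02
tcp_pos: [0.5131, -0.3163, 0.041]
tcp_rot: [-3.133, -0.0, 1.28]
wrist_force: [-16.2, 5.4, 17.1]
opening: 0.011
grasp_force: 61.8
```

```bash
python3 -c "
from h import *
gst(.003,0,.041)
F=Rn.from_euler('z',-SX[2]).apply(read_state()['wrist_force']);print('F stage',F)"
```

```text
shift mm [-1.   3.5 -0. ] turn [-0.096 -0.005  0.009] tcp [ 0.5131 -0.3163  0.041 ] [-3.1332e+00 -5.0000e-04  1.2799e+00] t 14.03 F [-16.2   5.4  17.1] j [-0.59  0.32  1.92 -0.    0.92 -0.3 ]
F stage [-17.05242998   0.4797602   17.09188657]
```

servo_tool([
  {"x": 0,"y": 2,"z": -0.5,"rx": 0,"ry": 0,"rz": 0,"gripper": 1},
  {"x": 0,"y": 3,"z": -0.5,"rx": 0,"ry": 0,"rz": 0,"gripper": 1},
  {"x": 0,"y": 3,"z": -0.5,"rx": 0,"ry": 0,"rz": 0,"gripper": 1},
])

```text
clock: 14.4
tcp_pos: [0.5153, -0.317, 0.0411]
tcp_rot: [-3.132, -0.001, 1.28]
wrist_force: [-15.9, 4.0, 16.2]
opening: 0.0112
grasp_force: 61.6
```

servo_tool([
  {"x": 0,"y": 2,"z": 0,"rx": 0,"ry": 0,"rz": 0,"gripper": 1},
  {"x": 0,"y": 3,"z": 0,"rx": 0,"ry": 0,"rz": 0,"gripper": 1},
  {"x": 0,"y": 3,"z": 0,"rx": 0,"ry": 0,"rz": 0,"gripper": 1},
])

```text
clock: 14.78
tcp_pos: [0.5163, -0.3172, 0.0412]
tcp_rot: [-3.128, -0.001, 1.28]
wrist_force: [-23.9, 6.3, 21.3]
opening: 0.0108
grasp_force: 62.5
```

```bash
python3 -c "
from h import *
gst(.003,0,.041)
F=Rn.from_euler('z',-SX[2]).apply(read_state()['wrist_force']);print('F stage',F)"
```

```text
shift mm [-1.   0.1  0.2] turn [-0.158 -0.011  0.012] tcp [ 0.5163 -0.3172  0.0412] [-3.1278e+00 -1.0000e-03  1.2801e+00] t 14.78 F [-23.9   6.3  21.3] j [-0.59  0.33  1.91 -0.    0.92 -0.3 ]
F stage [-24.66693612  -0.80078731  21.33181445]
```

servo_tool([
  {"x": 0,"y": 0,"z": 0,"rx": 0,"ry": 0,"rz": 0,"gripper": 1},
  {"x": 0,"y": 0,"z": 0,"rx": 0,"ry": 0,"rz": 0,"gripper": 1},
  {"x": 0,"y": 0,"z": 0,"rx": 0,"ry": 0,"rz": 0,"gripper": 1},
  {"x": 0,"y": 0,"z": 0,"rx": 0,"ry": 0,"rz": 0,"gripper": 1},
])

```text
clock: 15.28
tcp_pos: [0.5163, -0.3173, 0.0412]
tcp_rot: [-3.128, -0.001, 1.28]
wrist_force: [-23.4, 5.7, 21.2]
opening: 0.0111
grasp_force: 62.5
```

```bash
python3 w.py w4
python3 - <<'E'
from h import *
gst(.003,0,.041)
c=camera_params("wrist")
for m in((-44,46,30),(56,46,30),(56,50,39),(95,58,39),(95,-58,39)):
  X=np.array([SX[0],SX[1],0])+Rn.from_euler("z",SX[2]).apply(np.array(m)/1000);print(m,(proj("wrist",X,c)/.64).round(1))
E
```

```text
shift mm [-1.   0.2  0.2] turn [-0.156 -0.011  0.011] tcp [ 0.5163 -0.3172  0.0412] [-3.128e+00 -1.000e-03  1.280e+00] t 15.32 F [-22.1   5.5  21. ] j [-0.59  0.33  1.91 -0.    0.92 -0.3 ]
(-44, 46, 30) [264.6 246.2]
(56, 46, 30) [553.7 247.8]
(56, 50, 39) [562.8 240.9]
(95, 58, 39) [665.6 222.7]
(95, -58, 39) [612.  494.4]
```

View pics/w4b.png

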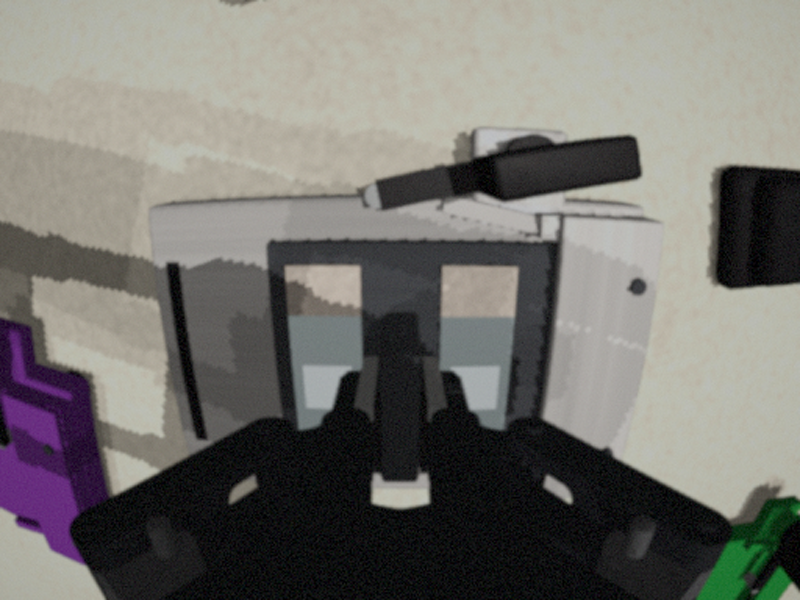

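The carrier lies flat and in line under the lip, with its rear corner at (269,241) and the lip edge at about 555. That agrees with the predicted home position, and the latch is aside with its arm end at (372,195).

```bash
python3 -c "
from rig import robot
print(robot.hand_in())"
```

```text
the job is handed in; nothing more can be done
None
```

I handed the job in with the latch turned to about 1.36 rad and the slide carrier still gripped and pressed home under the lip; `hand_in()` gave no verdict, so success rests on my own measurements.

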